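Make up a bronze casting charge on the dial scale

ROBOT

A 7-joint arm with a two-finger parallel gripper is mounted at the origin on the work surface. World frame = base frame: x ahead of the robot, y to its left, z up, the work surface at z = 0. Lengths are in m, angles in rad, forces in N, time in s.
With the tool pointing down it reaches from about 0.4 to 0.85 m from the base axis. Payload 4.5 kg.
Tool frame: the origin (TCP) lies between the finger pads; the fingertips stand 11 mm ahead of it and the grasp point (between the pads) lies 8 mm behind it; z points along the fingers, y is the line along which they close (so a half turn about z gives the same grasp; the last joint's range is limited). The gripper opens to 85 mm and grips with 20 to 120 N. Pads are 22 mm wide; open, the fingers measure 114 mm over their backs; the gripper's body (76 mm by 85 mm) begins 54 mm behind the grasp point. The pads swing forward as they close: fully open they stand 13 mm farther back than shut.
Start: joints at [-1.081, 0.689, -0.195, 1.565, 0.157, 0.902, -0.215], TCP at [0.275, 0.561, 0.242] pointing down, gripper open.
Joint ranges: [-3.01, 3.01], [-0.46, 2.08], [-1.47, 1.51], [0.13, 2.56], [-1, 4.14], [0.04, 2.09], [-2.66, 2.66]. Speed limits (rad/s): [2.57, 2.57, 3.14, 3.14, 3.14, 3.14, 3.14].

INTERFACE

Orientations are given as a unit quaternion [w, x, y, z].
In Python, from cell import robot gives the robot as it stands.
- The arm moves only by the shell command python3 -m creep 'ROWS' [FORCE]. ROWS is JSON, a list of rows, each an object with "delta_pos": the shift along the world's x, y, z in m, a list of three; "angular": the turn, a rotation vector about the world's x, y, z in rad, a list of three; "fingers": the closure, from 0 (fully open) to 1 (shut). A call has 1 to 20 rows; each row is the pose to reach, as a shift and turn from the pose commanded when the call began; what a row does not reach only later rows make up. A row lasts 1/10 s, in which the tool goes at most 50 mm and 8.59 degrees, less where a joint would pass 70% of its speed; a pose out of reach is approached as far as the arm can. A call with a gripper value outside its range is refused whole. The fingers move at their own pace and stop on an object; FORCE is the grip in N (left out, the last holds). Time passes only in rows, so rows that repeat a pose let the fingers close. It gives the time, the measured TCP pose, the force, the opening and the grip force at its end, in the units of the state.
- robot.sense(): the state, without advancing time (a new reading comes with each control period).
- robot.capture(name): name is "side" or "top" or "wrist"; returns the picture (400x640x3 uint8, red, green, blue); there is no depth.
- robot.calibration(name): a dict with "K" (3x3 intrinsics, pixels), "R" (3x3) and "t" (3): a world point X has camera coordinates R X + t. Camera axes: x right, y down, z forward; pixel columns grow to the right and rows downward; lengths in m; the calibration is good to about 2 mm. A picture is of the moment at which its call begins: read the wrist's pose just before it. calibration takes no time and is no camera call; for the wrist camera it gives the pose at the moment of the call.
- robot.finish_job(): hands the job in; it is judged then, once.
The state is a dict: "time": time; "q": joint angles; "qvel": joint speeds; "joint_torque": joint torques, N m; "tcp_pos": TCP position; "eef_rot": TCP orientation; "wrist_force": force on the tool from outside, world axes, zero at the start; "ft_torque": the same for the moment, N m; "opening": finger opening in m; "grasp_force": force on a finger pad.
Only numpy, scipy, OpenCV 4.12 (cv2) and the standard library are available. Lean on these libraries where they do the work, as an engineer would, in place of code of your own. Each camera call takes 0.05 s, during which the arm holds its last target. There are 200 camera calls.

TASK

Make up the bronze charge for the next pour: keep the sprue in the scale pan and add or take off ingots until the pointer comes to rest between the two limit tabs on the dial, every ingot not used lying in the stock tray. Set pieces down gently so that the pointer never runs off the end of the dial, and leave the limit tabs, the torch, the bowl and the crucible as they are.

Things in the scene. Friction and masses are not known exactly. Their poses are not given: they have to be found in the camera images.
- scale: Grey dial bench scale, fixed to the bench, 350 mm long, 210 mm wide, with a wide steel tray pan on top and a round white dial on a 45 degree slope at its +x end (facing away from the robot). Origin on the bench under the pan's centre; x towards the dial, y to the left, z up.
- pan_centre (a point): Centre of the pan's floor (its upper face); axes as the scale's. It is 146 mm above the bench when empty. The pan is a flat steel tray 210 mm along x and 290 mm along y with a 10 mm high, 3 mm thick lip. It stays level and sinks on its spring by 1 mm for each 60 g laid on it (590 N/m, well damped); bottom stop 27.5 mm down. The sprue lies towards one end (+y or -y) and the small ingot towards the other, about 170 mm apart; the floor between them is free.
- dial_centre (a point): Centre of the dial, where the black pointer turns.
- pointer (a joint): Reading of the black pointer in rad: 0 (pointing up the slope) with an empty pan, growing clockwise seen from the front of the dial, 3.5 rad per kg laid in the pan. The dial's graduations (every 50 g, longer every 250 g) end at 5.25 rad = 1.5 kg; above 5.6 rad it has run off the end.
- pointer_tip (a point): Tip of the black pointer, 56 mm from the dial's centre.
- limit_ring (a joint): Setting of the aluminium ring around the dial, rad, on the same scale as the pointer's reading: it is the reading at the middle between the two limit tabs. The tabs, dark steel fingers reaching in from the ring over the edge of the white face, have their inner edges 0.30 rad (86 g) before and after it. Already set for this pour, always at a reading above the present one; not to be turned.
- limits_middle (a point): Point midway between the two limit tabs, 56 mm from the dial's centre, where the pointer tip would be at mid-range.
- sprue: Bronze sprue from an earlier casting, lying in the pan: a round button 42 mm across and 16 mm high with a 78 mm stem carrying three short stubs, 106 mm long and 44 mm wide. Origin on its underside near the middle, x along the stem away from the button. Its weight is not known (about 0.2 to 0.42 kg).
- ingot_small: Small bronze notch-bar ingot, 66 x 20 x 13 mm (two lumps), 130 g give or take 2 %, lying in the pan at the start. Origin at the centre of its underside, x along its length, z up.
- ingot_medium: Medium bronze notch-bar ingot, 92 x 26 x 14 mm (three lumps), 260 g give or take 2 %, in the stock tray at the start. Origin and axes as for the small one.
- ingot_large: Large bronze notch-bar ingot, 126 x 32 x 16 mm (four lumps), 520 g give or take 2 %, in the stock tray at the start. Origin and axes as for the small one.
- stock_tray: Open dark steel tray, fixed to the bench, 200 mm along its x, 250 mm along its y, walls 4 mm thick and 18 mm high, floor 4 mm thick. Origin on the bench under its centre. The medium and the large ingot lie in it roughly along its x, about 70 mm either side of its middle, either way round; the middle is free.
- crucible: Black graphite crucible, 84 mm across, 95 mm high, standing loose on the bench; origin under its centre. A bystander.
- bowl: White ceramic bowl, 130 mm across, 60 mm high, loose on the bench; origin under its centre. A bystander.
- torch: Green hand gas torch with a steel nozzle standing on its canister, 66 mm across, about 150 mm high, loose on the bench; origin under its centre. A bystander.

How it is judged:
By the outcome, as a careful person would: the job done as asked, in the order asked, and still so for the second after the job is handed in, with the robot touching nothing.
It also fails if it takes over 61 s, if anything falls off the work surface, if the arm or the gripper's body presses on something with over 40 N, if the wrist force passes 120 N, or if a joint passes its speed limit or range.

## Working session

There is one attempt and no reset: what is moved stays moved. The work goes in short steps, Python scripts to look and compute and a shell command to move; the robot and the scene stay as the last step left them, time stands still between calls to the robot, and variables do not carry over. Pictures are saved under pics/ and viewed, at most 10 in all, crops included, and the job is handed in when it is done.

```bash
mkdir -p pics; ls; python3 - <<'E'
from cell import robot
import cv2
for n in ("side","top"):
    cv2.imwrite(f"pics/{n}0.png",robot.capture(n)[:,:,::-1]); 
    c=robot.calibration(n); print(n,c)
s=robot.sense(); print(s['tcp_pos'],s['eef_rot'],s['time'],s['opening'])
E
```

```text
pics
side {'K': array([[490.21183342,   0.        , 321.39867904],
       [  0.        , 490.21183342, 200.99094633],
       [  0.        ,   0.        ,   1.        ]]), 'R': array([[ 0.82339104, -0.56738562, -0.01003741],
       [-0.44686148, -0.63738102, -0.62774219],
       [ 0.34977424,  0.52136263, -0.7783566 ]]), 't': array([-0.46772605,  0.32111214,  1.49355963])}
top {'K': array([[381.56778245,   0.        , 319.11854369],
       [  0.        , 381.56778245, 195.54803968],
       [  0.        ,   0.        ,   1.        ]]), 'R': array([[ 0.02371886, -0.99970856,  0.00449526],
       [-0.99590091, -0.02402064, -0.08720317],
       [ 0.08728573, -0.00240848, -0.99618041]]), 't': array([-0.0048352 ,  0.57171325,  1.18479711])}
[0.27488625 0.56063846 0.24155476] [-1.21500896e-04  2.25865901e-01  9.74158022e-01 -8.53354028e-04] 0.1 0.08540819545210696
```

View pics/top0.png

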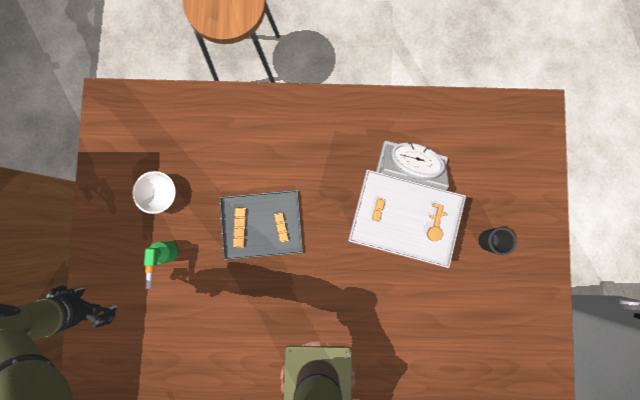

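View pics/side0.png

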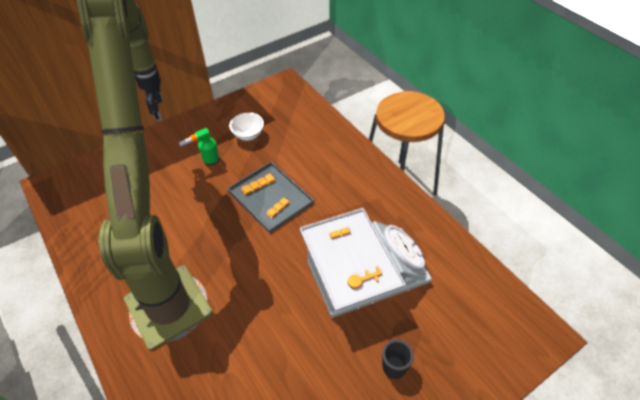

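The top view shows the large ingot at (240,227), medium at (281,227), small at (378,209), sprue at (436,222) and the dial at (418,158). The side view agrees. Next I'll measure the poses and rectify the dial.

```bash
cat > h.py <<'E'
import numpy as np, cv2
from cell import robot
def unproj(n,uv,z):
    c=robot.calibration(n); uv=np.atleast_2d(np.asarray(uv,float))
    d=np.linalg.solve(c['K'],np.c_[uv,np.ones(len(uv))].T); R=c['R'].T
    o=-R@c['t']; d=(R@d).T
    return o+d*((z-o[2])/d[:,2])[:,None]
def proj(n,X,c=None):
    c=c or robot.calibration(n); p=c['K']@(c['R']@np.atleast_2d(X).T+c['t'][:,None]); return (p[:2]/p[2]).T
def orange(im):
    h=cv2.cvtColor(im,cv2.COLOR_RGB2HSV); m=cv2.inRange(h,(10,140,150),(25,255,255)); return m
def blobs(im,zf,n='top',amin=60):
    out=[]
    for c in cv2.findContours(orange(im),cv2.RETR_EXTERNAL,cv2.CHAIN_APPROX_NONE)[0]:
        if cv2.contourArea(c)<amin: continue
        px=c[:,0,:].astype(float); z=zf(px.mean(0)); P=unproj(n,px,z)[:,:2]
        (cx,cy),(w,h),a=cv2.minAreaRect((P*1000).astype(np.float32))
        if w<h: a+=90; w,h=h,w
        out.append((px.mean(0).round(),np.round([cx,cy,z*1000,w,h],0),round((a+90)%180-90,1)))
    return out
E
python3 - <<'E'
from h import *
im=robot.capture('top')
for b in blobs(im,lambda p: .016 if p[0]<330 else .148): 
    if 100<b[0][1]<300: print(*b)
# pan outline corners at lip height
L=unproj('top',[[369,172],[466,195],[450,266],[349,241]],.15)
print(L.round(3), L.mean(0).round(3))
T=unproj('top',[[220,197],[299,191],[303,252],[224,259]],.018); print(T.round(3),T.mean(0).round(3))
for n,p in(('crucible',(497,241)),('bowl',(154,192)),('torch',(165,252))): print(n,unproj('top',[p],.06).round(3))
e=[cv2.resize(im[130:195,370:465],None,fx=8,fy=8,interpolation=cv2.INTER_CUBIC)]
cv2.imwrite('pics/dtop.png',e[0][:,:,::-1])
E
```

```text
[463. 275.] [ 348. -398.  148.  227.   12.] -89.8
[162. 275.] [314. 490.  16. 117.  49.] -88.7
[470. 267.] [ 370. -421.  148.  113.   12.] 85.4
[383. 263.] [ 377. -170.  148.  300.   31.] -88.7
[210. 258.] [368. 350.  16.  76.  14.] -81.6
[477. 257.] [ 395. -444.  148.  113.   26.] 82.4
[542. 253.] [ 413. -610.  148.  173.   22.] -88.7
[196. 239.] [415. 395.  16. 164.  65.] 85.7
[331. 249.] [420. -40. 148. 301. 106.] -88.7
[187. 227.] [462. 425.  16. 121.  10.] 88.4
[543. 226.] [ 490. -625.  148.  143.   14.] -85.2
[539. 216.] [ 513. -604.  148.  185.   35.] -83.2
[323. 215.] [515. -11.  16. 140.  44.] 89.9
[179. 214.] [509. 454.  16. 118.  38.] -88.6
[510. 186.] [ 604. -531.  148.  329.   84.] 89.1
[498. 149.] [ 708. -461.  148.  470.  122.] -89.7
[ 97. 113.] [825. 732.  16. 117.  56.] -82.0
[306. 139.] [ 696.    2.   16. 1569.  335.] 89.8
[[ 0.632 -0.132  0.15 ]
 [ 0.572 -0.409  0.15 ]
 [ 0.372 -0.362  0.15 ]
 [ 0.434 -0.078  0.15 ]] [ 0.503 -0.245  0.15 ]
[[0.56  0.324 0.018]
 [0.585 0.073 0.018]
 [0.393 0.055 0.018]
 [0.365 0.303 0.018]] [0.476 0.189 0.018]
crucible [[ 0.442 -0.537  0.06 ]]
bowl [[0.567 0.517 0.06 ]]
torch [[0.385 0.472 0.06 ]]
```

View pics/dtop.png

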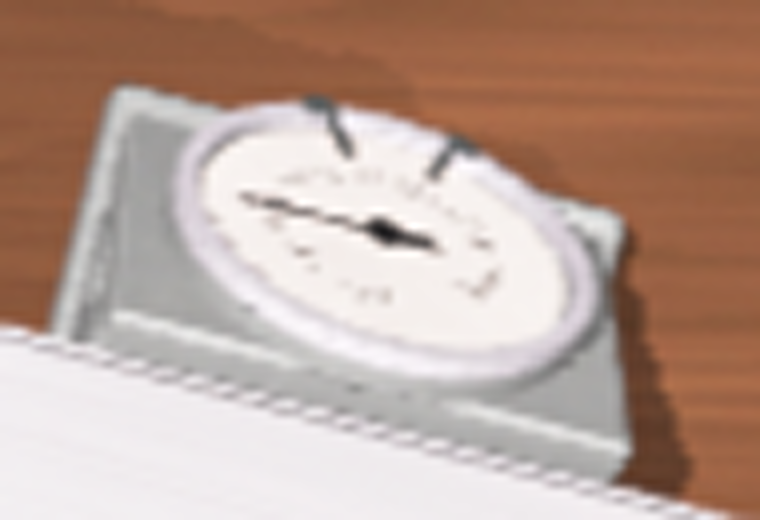

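The crop shows the pointer pivot at (388,232), its tip at (242,197), and the tab tips at (350,155) and (432,178). Next: the dial readings and a tighter ingot mask.

```bash
python3 - <<'E'
from h import *
im=robot.capture('top')
for p in ((227,240),(227,281),(209,378),(235,435),(300,300)): print(im[p],cv2.cvtColor(im,cv2.COLOR_RGB2HSV)[p])
yaw=np.radians(-12.7); xs=np.array([np.cos(yaw),np.sin(yaw),0]); ys=np.array([-np.sin(yaw),np.cos(yaw),0]); zz=np.array([0,0,1.])
u=(zz-xs)/2**.5
f=lambda a:np.array(a)/8+[370,130]-.45
for z in (.09,.12):
    C=unproj('top',[f((388,232))],z)[0]; p0=proj('top',C)[0]
    J=np.c_[proj('top',C+.05*u)[0]-p0,proj('top',C+.05*ys)[0]-p0]/.05
    print(C.round(3))
    for n,p in dict(tip=(242,197),tail=(440,245),t1=(350,155),t2=(432,178),o1=(316,103),o2=(462,145)).items():
        a,b=np.linalg.solve(J,f(p)-p0); print(n,round(np.arctan2(b,a)%(2*np.pi),3),round(np.hypot(a,b)*1e3,1))
E
```

```text
[243 189 123] [ 17 126 243]
[251 209 133] [ 19 120 251]
[241 183 114] [ 16 134 241]
[246 191 117] [ 17 134 246]
[96 62 44] [ 10 138  96]
[ 0.686 -0.288  0.09 ]
tip 1.558 56.8
tail 4.717 20.2
t1 2.859 47.7
t2 3.54 47.7
o1 2.814 79.6
o2 3.552 77.8
[ 0.68 -0.28  0.12]
tip 1.558 55.3
tail 4.717 19.7
t1 2.858 46.4
t2 3.54 46.4
o1 2.814 77.5
o2 3.552 75.7
```

Pointer 1.56 rad means about 446 g, so the sprue is about 316 g. The limits' middle at 3.20 rad is about 914 g, so I need sprue + small + large at about 966 g. The plan is to add the large ingot.

```bash
sed -i 's/(10,140,150),(25,255,255)/(8,70,190),(25,255,255)/' h.py; python3 - <<'E'
from h import *
im=robot.capture('top')
for b in blobs(im,lambda p: .018 if p[0]<330 else .150): 
    if 100<b[0][1]<300: print(*b)
s=robot.sense(); print(s['tcp_pos'])
E
```

```text
[281. 227.] [469. 128.  18.  90.  28.] 14.3
[239. 227.] [465. 261.  18. 123.  34.] -0.5
[437. 220.] [ 493. -325.  150.  104.   44.] -11.6
[378. 209.] [ 525. -159.  150.   65.   21.] -14.7
[0.27500927 0.56094174 0.24192093]
```

```bash
python3 -m creep '[{"delta_pos":[0.19,-0.30,0],"angular":[0,0,0.447],"fingers":0.4},{"delta_pos":[0.19,-0.30,0],"angular":[0,0,0.447],"fingers":0.4},{"delta_pos":[0.19,-0.30,0],"angular":[0,0,0.447],"fingers":0.4},{"delta_pos":[0.19,-0.30,0],"angular":[0,0,0.447],"fingers":0.4},{"delta_pos":[0.19,-0.30,0],"angular":[0,0,0.447],"fingers":0.4},{"delta_pos":[0.19,-0.30,0],"angular":[0,0,0.447],"fingers":0.4},{"delta_pos":[0.19,-0.30,-0.03],"angular":[0,0,0.447],"fingers":0.4},{"delta_pos":[0.19,-0.30,-0.08],"angular":[0,0,0.447],"fingers":0.4},{"delta_pos":[0.19,-0.30,-0.12],"angular":[0,0,0.447],"fingers":0.4},{"delta_pos":[0.19,-0.30,-0.12],"angular":[0,0,0.447],"fingers":0.4},{"delta_pos":[0.19,-0.30,-0.12],"angular":[0,0,0.447],"fingers":0.4},{"delta_pos":[0.19,-0.30,-0.12],"angular":[0,0,0.447],"fingers":0.4}]' 80
python3 - <<'E'
from h import *
im=robot.capture('wrist'); cv2.imwrite('pics/w1.png',im[:,:,::-1])
for b in blobs(im,lambda p:.018,'wrist',500): print(*b)
s=robot.sense(); print(s['tcp_pos'],s['eef_rot'],s['opening'])
p=s['tcp_pos']; print(proj('wrist',[[p[0],p[1],.02]]))
E
```

```text
time: 1.45
tcp_pos: [0.4661, 0.2631, 0.1247]
eef_rot: [0.002, 0.004, 1.0, 0.001]
wrist_force: [-0.3, -0.3, 0.6]
opening: 0.0514
grasp_force: 0.0
[317. 257.] [513. 259.  18.  30.  22.] 89.5
[317. 222.] [485. 259.  18.  30.  28.] 88.2
[317. 181.] [454. 260.  18.  30.  29.] 89.5
[112. 157.] [436. 120.  18.  25.  16.] -76.0
[318. 128.] [420. 260.  18.  34.  30.] -0.4
[0.46624983 0.26299743 0.12490413] [0.00197157 0.00390576 0.99998916 0.00158994] 0.0515810749724492
[[321.5397095  199.53250658]]
```

View pics/w1.png

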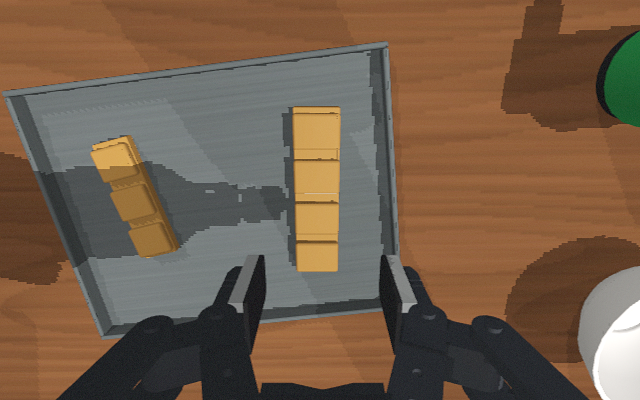

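The wrist view shows the large ingot upright at about (317,190), centred near (0.466,0.260) and aligned with the fingers. Going down.

```bash
python3 -m creep '[{"delta_pos":[0,-0.003,-0.04],"angular":[0,0,0],"fingers":0.4},{"delta_pos":[0,-0.003,-0.08],"angular":[0,0,0],"fingers":0.4},{"delta_pos":[0,-0.003,-0.1],"angular":[0,0,0],"fingers":0.4},{"delta_pos":[0,-0.003,-0.107],"angular":[0,0,0],"fingers":0.4},{"delta_pos":[0,-0.003,-0.107],"angular":[0,0,0],"fingers":0.4},{"delta_pos":[0,-0.003,-0.107],"angular":[0,0,0],"fingers":0.4}]' 80
```

```text
time: 2.1
tcp_pos: [0.4662, 0.2592, 0.0171]
eef_rot: [0.001, 0.004, 1.0, 0.001]
wrist_force: [0.4, -0.2, -0.6]
opening: 0.0511
grasp_force: 0.0
```

```bash
python3 -m creep '[{"delta_pos":[0,0,0],"angular":[0,0,0],"fingers":1},{"delta_pos":[0,0,0],"angular":[0,0,0],"fingers":1},{"delta_pos":[0,0,0],"angular":[0,0,0],"fingers":1},{"delta_pos":[0,0,0],"angular":[0,0,0],"fingers":1},{"delta_pos":[0,0,0],"angular":[0,0,0],"fingers":1},{"delta_pos":[0,0,0.01],"angular":[0,0,0],"fingers":1},{"delta_pos":[0,0,0.03],"angular":[0,0,0],"fingers":1},{"delta_pos":[0,0,0.07],"angular":[0,0,0],"fingers":1},{"delta_pos":[0,0,0.12],"angular":[0,0,0],"fingers":1},{"delta_pos":[0,0,0.17],"angular":[0,0,0],"fingers":1},{"delta_pos":[0,0,0.22],"angular":[0,0,0],"fingers":1},{"delta_pos":[0,0,0.22],"angular":[0,0,0],"fingers":1},{"delta_pos":[0,0,0.22],"angular":[0,0,0],"fingers":1}]' 80
python3 - <<'E'
from h import *
im=robot.capture('wrist'); cv2.imwrite('pics/w2.png',im[:,:,::-1])
E
```

```text
time: 3.4
tcp_pos: [0.4649, 0.2575, 0.2361]
eef_rot: [0.001, 0.005, 1.0, 0.0]
wrist_force: [-0.1, 0.2, -5.7]
opening: 0.0296
grasp_force: 80.8
```

View pics/w2.png

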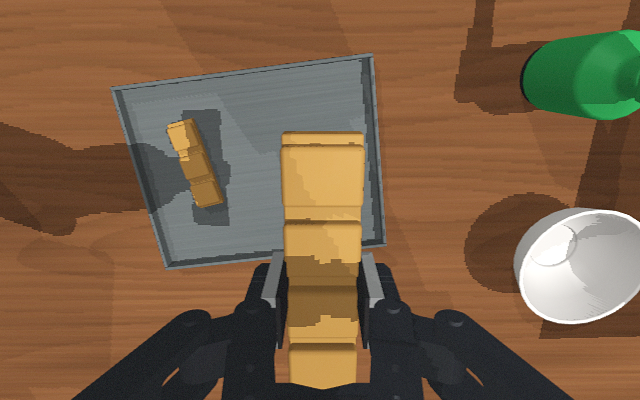

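Held and level. Carrying it to the middle of the pan, turned to lie along the scale's x.

```bash
python3 -m creep '[{"delta_pos":[0.003,-0.03,0],"angular":[0,0,-0.02],"fingers":1},{"delta_pos":[0.006,-0.07,0],"angular":[0,0,-0.04],"fingers":1},{"delta_pos":[0.01,-0.12,0],"angular":[0,0,-0.06],"fingers":1},{"delta_pos":[0.014,-0.17,0],"angular":[0,0,-0.08],"fingers":1},{"delta_pos":[0.018,-0.22,0],"angular":[0,0,-0.1],"fingers":1},{"delta_pos":[0.022,-0.27,0],"angular":[0,0,-0.12],"fingers":1},{"delta_pos":[0.027,-0.32,0],"angular":[0,0,-0.14],"fingers":1},{"delta_pos":[0.031,-0.37,0],"angular":[0,0,-0.16],"fingers":1},{"delta_pos":[0.036,-0.42,0],"angular":[0,0,-0.18],"fingers":1},{"delta_pos":[0.04,-0.46,0],"angular":[0,0,-0.2],"fingers":1},{"delta_pos":[0.042,-0.49,0],"angular":[0,0,-0.21],"fingers":1},{"delta_pos":[0.042,-0.502,0],"angular":[0,0,-0.213],"fingers":1},{"delta_pos":[0.042,-0.502,-0.02],"angular":[0,0,-0.213],"fingers":1},{"delta_pos":[0.042,-0.502,-0.045],"angular":[0,0,-0.213],"fingers":1},{"delta_pos":[0.042,-0.502,-0.06],"angular":[0,0,-0.213],"fingers":1},{"delta_pos":[0.042,-0.502,-0.065],"angular":[0,0,-0.213],"fingers":1},{"delta_pos":[0.042,-0.502,-0.065],"angular":[0,0,-0.213],"fingers":1},{"delta_pos":[0.042,-0.502,-0.065],"angular":[0,0,-0.213],"fingers":1}]' 80
python3 - <<'E'
from h import *
im=robot.capture('wrist'); t=robot.capture('top'); cv2.imwrite('pics/t3.png',t[:,:,::-1]); cv2.imwrite('pics/w3.png',im[:,:,::-1])
E
```

```text
time: 5.25
tcp_pos: [0.5073, -0.2432, 0.1704]
eef_rot: [-0.0, 0.11, 0.994, 0.0]
wrist_force: [0.8, -0.5, -5.0]
opening: 0.0298
grasp_force: 80.9
```

View pics/w3.png

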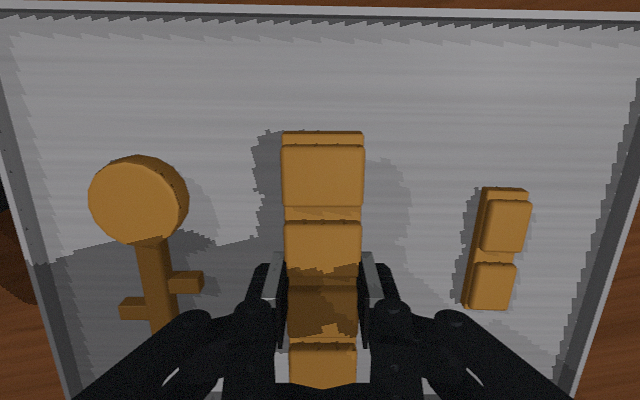

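The ingot hangs centred between the sprue (140,200) and the small ingot (500,250). Lowering it slowly onto the spring.

```bash
python3 -m creep '[{"delta_pos":[0,0,-0.008],"angular":[0,0,0],"fingers":1},{"delta_pos":[0,0,-0.014],"angular":[0,0,0],"fingers":1},{"delta_pos":[0,0,-0.016],"angular":[0,0,0],"fingers":1},{"delta_pos":[0,0,-0.018],"angular":[0,0,0],"fingers":1},{"delta_pos":[0,0,-0.02],"angular":[0,0,0],"fingers":1},{"delta_pos":[0,0,-0.021],"angular":[0,0,0],"fingers":1},{"delta_pos":[0,0,-0.022],"angular":[0,0,0],"fingers":1},{"delta_pos":[0,0,-0.023],"angular":[0,0,0],"fingers":1},{"delta_pos":[0,0,-0.024],"angular":[0,0,0],"fingers":1},{"delta_pos":[0,0,-0.025],"angular":[0,0,0],"fingers":1},{"delta_pos":[0,0,-0.026],"angular":[0,0,0],"fingers":1},{"delta_pos":[0,0,-0.026],"angular":[0,0,0],"fingers":1},{"delta_pos":[0,0,-0.026],"angular":[0,0,0],"fingers":1}]' 80
```

```text
time: 6.65
tcp_pos: [0.507, -0.2438, 0.1444]
eef_rot: [-0.0, 0.111, 0.994, 0.0]
wrist_force: [-2.2, -0.0, -0.1]
opening: 0.0297
grasp_force: 81.4
```

The load has fully transferred. Releasing and backing up, then moving clear.

```bash
python3 -m creep '[{"delta_pos":[0,0,0],"angular":[0,0,0],"fingers":0.55},{"delta_pos":[0,0,0],"angular":[0,0,0],"fingers":0.45},{"delta_pos":[0,0,0],"angular":[0,0,0],"fingers":0.4},{"delta_pos":[0,0,0],"angular":[0,0,0],"fingers":0.4},{"delta_pos":[0,0,0.01],"angular":[0,0,0],"fingers":0.4},{"delta_pos":[0,0,0.04],"angular":[0,0,0],"fingers":0.4},{"delta_pos":[0,0,0.08],"angular":[0,0,0],"fingers":0.4},{"delta_pos":[0,0,0.12],"angular":[0,0,0],"fingers":0.4},{"delta_pos":[0,0.05,0.12],"angular":[0,0,0],"fingers":0.4},{"delta_pos":[0,0.1,0.12],"angular":[0,0,0],"fingers":0.4},{"delta_pos":[0,0.15,0.12],"angular":[0,0,0],"fingers":0.4},{"delta_pos":[0,0.2,0.12],"angular":[0,0,0],"fingers":0.4},{"delta_pos":[0,0.25,0.12],"angular":[0,0,0],"fingers":0.4},{"delta_pos":[0,0.3,0.12],"angular":[0,0,0],"fingers":0.4},{"delta_pos":[0,0.3,0.12],"angular":[0,0,0],"fingers":0.4},{"delta_pos":[0,0.3,0.12],"angular":[0,0,0],"fingers":0.4}]' 80
python3 - <<'E'
from h import *
t=robot.capture('top'); s=robot.capture('side'); 
a=cv2.resize(t[130:195,370:465],None,fx=8,fy=8,interpolation=cv2.INTER_CUBIC)
b=cv2.resize(t[120:280,340:480],(455,520)); b=cv2.resize(b,(280,320))
o=np.zeros((580,760,3),np.uint8); o[:520]=a; cv2.imwrite('pics/d4.png',o[:520,:,::-1])
for q in blobs(t,lambda p: .018 if p[0]<330 else .143): 
    if 100<q[0][1]<300: print(*q)
E
```

```text
time: 8.25
tcp_pos: [0.5071, 0.058, 0.265]
eef_rot: [0.0, 0.109, 0.994, 0.0]
wrist_force: [0.2, -1.2, -1.1]
opening: 0.0512
grasp_force: 0.0
[437. 217.] [ 502. -326.  143.   83.   44.] -11.6
[412. 199.] [ 559. -257.  143.   36.   23.] 45.7
```

View pics/d4.png

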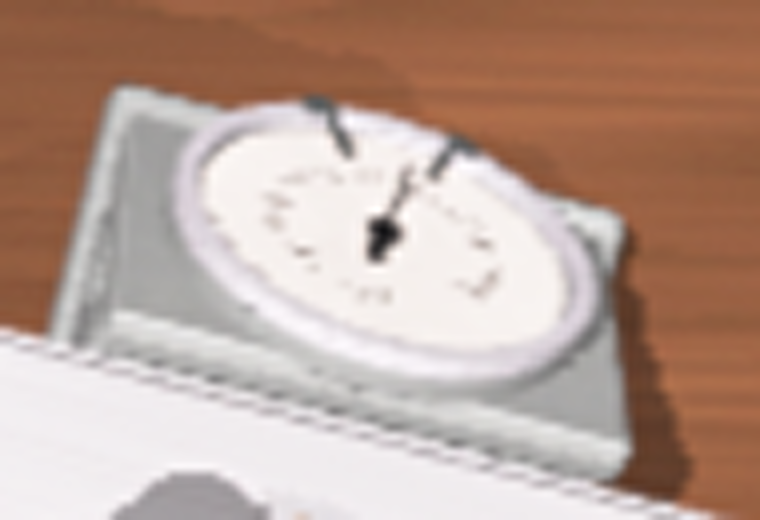

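The pointer now lies between the tabs (tip near (410,168)), closer to the upper one. I'll check with the wrist camera at higher resolution.

```bash
python3 -m creep '[{"delta_pos":[0.03,-0.03,0.03],"angular":[0,0,0],"fingers":0.4},{"delta_pos":[0.2,-0.34,0.06],"angular":[0,0,0],"fingers":0.4},{"delta_pos":[0.2,-0.34,0.06],"angular":[0,0,0],"fingers":0.4},{"delta_pos":[0.2,-0.34,0.06],"angular":[0,0,0],"fingers":0.4},{"delta_pos":[0.2,-0.34,0.06],"angular":[0,0,0],"fingers":0.4},{"delta_pos":[0.2,-0.34,0.06],"angular":[0,0,0],"fingers":0.4},{"delta_pos":[0.2,-0.34,0.06],"angular":[0,0,0],"fingers":0.4},{"delta_pos":[0.2,-0.34,0.06],"angular":[0,0,0],"fingers":0.4},{"delta_pos":[0.2,-0.34,0.06],"angular":[0,0,0],"fingers":0.4},{"delta_pos":[0.2,-0.34,0.06],"angular":[0,0,0],"fingers":0.4},{"delta_pos":[0.2,-0.34,0.06],"angular":[0,0,0],"fingers":0.4},{"delta_pos":[0.2,-0.34,0.06],"angular":[0,0,0],"fingers":0.4}]'
python3 - <<'E'
from h import *
im=robot.capture('wrist'); cv2.imwrite('pics/w5.png',im[:,:,::-1])
print(proj('wrist',[[.683,-.284,.105]]))
E
```

```text
time: 9.55
tcp_pos: [0.7066, -0.2823, 0.3247]
eef_rot: [-0.0, 0.11, 0.994, 0.001]
wrist_force: [0.7, 0.8, 0.7]
opening: 0.0513
grasp_force: 0.0
[[315.09981619 138.96393278]]
```

View pics/w5.png

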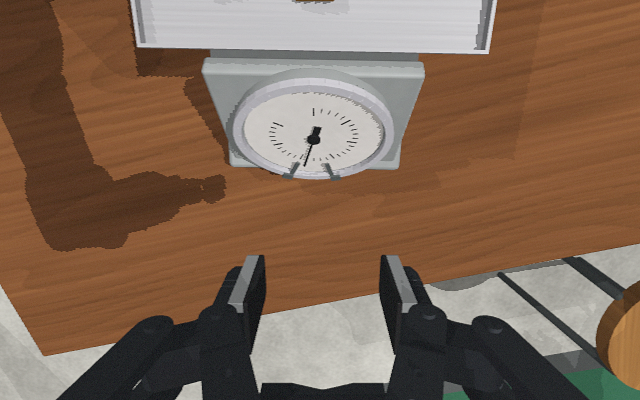

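The pointer's pivot is at (314,139) and its tip at about (306,165), between tabs at (297,163) and (328,163). I'll zoom in to measure the margin.

```bash
python3 - <<'E'
from h import *
im=cv2.imread('pics/w5.png'); c=cv2.resize(im[110:185,260:360],None,fx=8,fy=8,interpolation=cv2.INTER_CUBIC); cv2.imwrite('pics/w5z.png',c)
E
```

```text
(no output)
```

View pics/w5z.png

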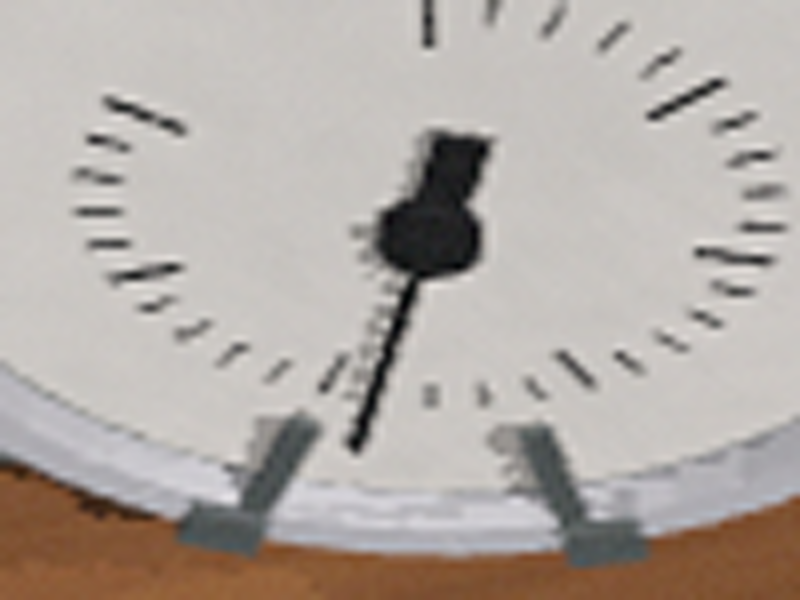

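The 50 g marks put the pointer at about 960 g, with the tabs' inner edges near 830 and 1000 g. It is clearly inside them and at rest. The medium ingot is still in the tray and the arm is clear, so I'm handing in.

```bash
python3 -c "
from cell import robot
print(robot.finish_job())"
```

```text
the job is handed in; nothing more can be done
None
```

The job is handed in: the sprue, small and large ingots are in the pan, the pointer reads about 960 g between the tabs (about 830 and 1000 g), and the medium ingot stays in the stock tray.

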